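# Square a painting panel on the drawing desk and hold the board at its set slope

### The job

With the drawing desk's board still lying shut, push the white painting panel on it square and flush into the corner between the far ledge and the side rail. Then lift the board by its bow handle against its spring hinges until its pointer meets the index clamped on the quadrant, and hold it still there, the panel still flush in its corner, so that I can set the prop leg: finish while holding it, do not let go. Do not shift the index, and leave the brush pot, saucer, paint bottle and stamp standing where they are.

Things in the scene. Friction and masses are not known exactly. Their poses are not given: they have to be found in the camera images.
- desk: Table-top drawing desk, fixed to the table: a shallow wooden box 260 mm deep (x) x 340 wide (y) x 55 high, its hinged board lying on it as a lid. Origin: centre of the box's underside, on the table; x points away from the robot, from the handle edge to the hinge edge, y to the robot's left, z up. The hinge axis runs along the desk's y through x = +130, z = 55 mm.
- board (a joint): Angle of the board about its hinge (rad): 0 shut, growing as the near (handle) edge is lifted, up to 1.2. Plywood 260 x 340 x 12 mm, 0.6 kg; shut, its upper face is 67 mm above the table. Spring hinges pull it shut (1.0 N m when shut, plus 1.2 N m per rad): with its weight the handle takes 5 to 9 N to lift, and let go it falls shut.
- board_handle (a point): Middle of the round steel bar of the bow handle on the board's near edge: bar 10 mm thick, 110 mm long, parallel to the hinge, 61 mm above the table when shut; its centre is 42 mm clear of the edge, so a finger has 37 mm between bar and edge. It lies 302 mm from the hinge axis along the board and 6 mm above it. Site axes turn with the board: x to the hinge, y along it, z out of its face.
- board_corner (a point): Inner corner of the board's two fixed strips (wood, 12 mm high and wide): the ledge along the hinge edge and the side rail along the right edge (desk -y), on the board's upper face: desk x = +116, y = -158, z = 67 mm when shut. Axes turn with the board: x to the hinge, y along it to the robot's left, z out of its face. The panel belongs on the -x, +y side of this point.
- panel: Cradled painting panel, loose, lying on the board: 127 mm (its x) x 178 mm (its y) x 20 mm thick, white face up with green leaves, pale wood sides, 0.14 to 0.28 kg. Origin: centre of its underside; x and y point roughly as the desk's (within 15 degrees at the start).
- panel_corner (a point): The panel's lower corner at its own x = +63.5, y = -89 mm: comes to lie at board_corner.
- panel_ledge_end (a point): The panel's lower corner at its own x = +63.5, y = +89 mm: the other end of the edge that goes against the ledge.
- panel_rail_end (a point): The panel's lower corner at its own x = -63.5, y = -89 mm: the other end of the edge that goes against the side rail.
- index (a joint): Angle at which the index is clamped on the quadrant (rad), same axis and scale as board: the board is at its mark when board equals this; between 0.28 and 0.52 (16 to 30 degrees). The quadrant is a steel strip at the desk's right side (y = -177 mm), an arc of 170 mm radius about the hinge, rising to about 180 mm above the table, engraved every 5 degrees.
- index_mark (a point): Tip of the reading edge of the index, a small dark steel clamp 26 x 10 x 14 mm on the quadrant with a black thumbscrew knob 24 mm across on its right side: 182 mm from the hinge axis (the knob's centre is at 170 mm, at the same angle). The point's x axis points along the slope wanted.
- board_pointer (a point): Tip of the flat steel pointer, 24 x 22 x 3 mm, at half thickness on the board's right edge just outside the quadrant strip: 182 mm from the hinge axis along the board; it meets index_mark when the board is at its mark. The point's x axis lies along the board's slope.
- brush_pot: White ceramic pot of brushes, 72 mm wide, 95 mm high, brushes to about 190 mm, loose on the table to the left of the desk. Origin: centre of its underside. Leave alone.
- saucer: Blue ceramic paint saucer, 96 mm wide, 18 mm high, loose on the table to the left of the desk. Origin: centre of its underside. Leave alone.
- paint_bottle: Small green paint bottle, 32 mm wide, 60 mm high, loose on the table to the right of the desk. Origin: centre of its underside. Leave alone.
- stamp: Wooden stamp block, 45 x 35 x 26 mm, loose on the table to the right of the desk. Origin: centre of its underside. Leave alone.
Not all that is in view belongs to the job. What is shaped like the panel but blue is not meant.

How it is judged:
By the outcome, as a careful person would: the job done as asked, in the order asked, and still so for the second after the job is handed in, while the arm keeps its last pose, push and grip.
It also fails if it takes over 64 s, if anything falls off the work surface, if the arm or the gripper's body presses on something with over 40 N, if the wrist force passes 120 N, or if a joint passes its speed limit or range.

### The arm

A 7-joint arm with a two-finger parallel gripper is mounted at the origin on the work surface. World frame = base frame: x ahead of the robot, y to its left, z up, the work surface at z = 0. Lengths are in m, angles in rad, forces in N, time in s.
With the tool pointing down it reaches from about 0.4 to 0.875 m from the base axis. Payload 4.4 kg.
Tool frame: the origin (TCP) lies at the very end of the fingers, on their centre line; the grasp point (between the pads) lies 19 mm behind it; z points along the fingers, y is the line along which they close (so a half turn about z gives the same grasp; the last joint's range is limited). The gripper opens to 85 mm and grips with 20 to 120 N. Pads are 22 mm wide; open, the fingers measure 114 mm over their backs; the gripper's body (76 mm by 85 mm) begins 54 mm behind the grasp point. The pads swing forward as they close: fully open they stand 13 mm farther back than shut.
Start: joints at [-1.269, 0.628, 0.038, 1.517, -0.027, 0.996, -0.02], TCP at [0.234, 0.607, 0.231] pointing down, gripper open.
Joint ranges: [-3.06, 3.06], [-0.37, 2.12], [-1.25, 1.32], [0.18, 2.47], [-1.1, 4.24], [0.23, 1.98], [-2.94, 2.94]. Speed limits (rad/s): [2.57, 2.57, 3.14, 3.14, 3.14, 3.14, 3.14].

### API

Orientations are given as a unit quaternion [x, y, z, w].
In Python, from cell import manip gives the robot as it stands. Calls block until the motion is done:
- manip.goto(position, orientation): joint-space move of the TCP to a pose.
- manip.line_to(position, frame=None, velocity=0.15, guard=None): straight line of the TCP; frame=None keeps the orientation; velocity is the mean speed in m/s. With guard (N) it stops when the force on the tool has changed by that much, and returns True; else False.
- manip.move_j(angles): joint-space move.
- manip.gripper_to(opening, newtons=None): finger opening in m; newtons is the grip in N (None keeps the last); returns when the fingers have stopped.
- manip.pause(seconds).
- manip.solve_ik(position, orientation): joint angles nearest the present ones, or None.
- manip.state(): the state.
- manip.snapshot(name): name is "scene" or "top"; returns a dict with "pixels" (400x640x3 uint8, red, green, blue), "depth" (400x640 float32, m along the optical axis (not along the pixel's ray), 0 where there is no reading), "fovy" (degrees; the focal length in pixels is half the picture's height over the tangent of half this angle, whatever the lens; pixels are square), "cx", "cy" (the principal point, pixels), "k1" (the pictures are not rectified: a ray, as slopes to the right and down, at radius r is drawn at 1 + k1 r^2 times it, then the intrinsics apply), "world_to_cam" (4x4, takes a point from world to camera coordinates). Camera axes: x right, y up, looking along -z (the intrinsics and any distortion apply to the point x, -y, -z); pixel columns grow to the right and rows downward; lengths in m; the calibration is good to about 2 mm. A picture is of the moment at which its call begins.
A pose or a line that the arm cannot do raises manip.IKError and nothing moves.
- manip.job_done(): hands the job in; it is judged then, once.
The state is a dict: "time_s": time; "q": joint angles; "joint_velocities": joint speeds; "joint_torque": joint torques, N m; "position": TCP position; "ee_rot": TCP orientation; "contact_force": force on the tool from outside, world axes, zero at the start; "ft_torque": the same for the moment, N m; "gripper_width": finger opening in m; "finger_force": force on a finger pad.
Only numpy, scipy, OpenCV 4.12 (cv2) and the standard library are available. Lean on these libraries where they do the work, as an engineer would, in place of code of your own. Each camera call takes 0.05 s, during which the arm holds its last target. There are 200 camera calls.

## Working session

There is one attempt and no reset: what is moved stays moved. The work goes in short steps, each a Python script; the robot and the scene stay as the last script left them, time stands still between calls to the robot, and variables do not carry over. Pictures are saved under pics/ and viewed, at most 10 in all, crops included, and the job is handed in when it is done.

```bash
ls; mkdir -p pics
cat > h.py <<'E'
import numpy as np, cv2
from cell import manip
from scipy.spatial.transform import Rotation as R
def snap(n,f):
    s=manip.snapshot(n); np.savez(''+f+'.npz',**s)
    cv2.imwrite(f'pics/{f}.png',s['pixels'][:,:,::-1]); return s
def ld(f): return dict(np.load(''+f+'.npz'))
def K(s):
    f=200/np.tan(np.radians(float(s['fovy']))/2); return np.array([[f,0,s['cx']],[0,f,s['cy']],[0,0,1.]]),np.array([s['k1'],0,0,0,0],float)
def ray(s,uv):
    k,d=K(s); p=cv2.undistortPoints(np.array(uv,float).reshape(-1,1,2),k,d).reshape(-1,2)
    T=np.linalg.inv(s['world_to_cam']); dirs=np.c_[p[:,0],-p[:,1],-np.ones(len(p))]@T[:3,:3].T
    return T[:3,3],dirs
def dpt(s,uv):
    o,d=ray(s,uv); z=np.array([np.median(s['depth'][int(v)-1:int(v)+2,int(u)-1:int(u)+2]) for u,v in uv]); return o+d*z[:,None]
def onz(s,uv,z):
    o,d=ray(s,uv); return o+d*((z-o[2])/d[:,2])[:,None]
def proj(s,P):
    k,d=K(s); W=s['world_to_cam']; c=np.atleast_2d(P)@W[:3,:3].T+W[:3,3]; c=c*[1,-1,-1]
    return cv2.projectPoints(c,np.zeros(3),np.zeros(3),k,d)[0].reshape(-1,2)
E
python3 - <<'E'
from h import *
for n in('scene','top'):
    s=snap(n,n+'0'); print(n,s['fovy'],s['cx'],s['cy'],s['k1'],np.linalg.inv(s['world_to_cam']).round(3).tolist())
print(manip.state())
E
```

```text
pics
scene 42.661767844129976 319.83505672418056 198.55182623062518 -0.089326061900558 [[0.057, -0.805, 0.59, 1.265], [0.998, 0.048, -0.031, -0.024], [-0.003, 0.591, 0.807, 1.049], [0.0, 0.0, 0.0, 1.0]]
top 44.60503783945917 322.5455851750223 189.8786431869367 0.043385092943879246 [[-0.027, 0.986, -0.163, 0.32], [-0.999, -0.03, -0.012, 0.023], [-0.017, 0.163, 0.987, 1.493], [0.0, 0.0, 0.0, 1.0]]
{'time_s': 0.1, 'q': array([-1.26878765,  0.629259  ,  0.03845144,  1.51826035, -0.0269914 ,
        0.9962916 , -0.01996834]), 'joint_velocities': array([ 0.00010843, -0.0021118 ,  0.00011269, -0.00358272,  0.00038369,
        0.00027939, -0.00039615]), 'joint_torque': array([ 1.92116386e-03, -5.64529681e+01,  1.22992136e+00, -1.93970168e+01,
        1.12178485e-02,  5.40083609e-03, -1.81923178e-05]), 'position': array([0.23349971, 0.60601854, 0.23048014]), 'ee_rot': array([ 1.82854101e-01,  9.83139693e-01, -8.38202851e-04, -1.41517624e-04]), 'contact_force': array([ 0.35480993, -0.28939593, -0.85117132]), 'ft_torque': array([-0.04020463, -0.06665093,  0.03724315]), 'finger_force': 0.0, 'gripper_width': 0.0852687816436523}
```

View pics/scene0.png

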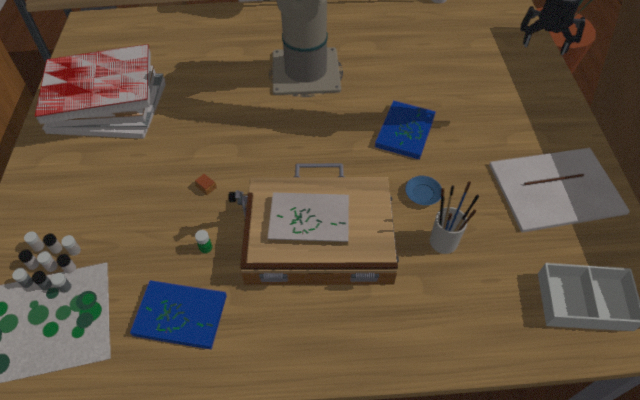

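View pics/top0.png

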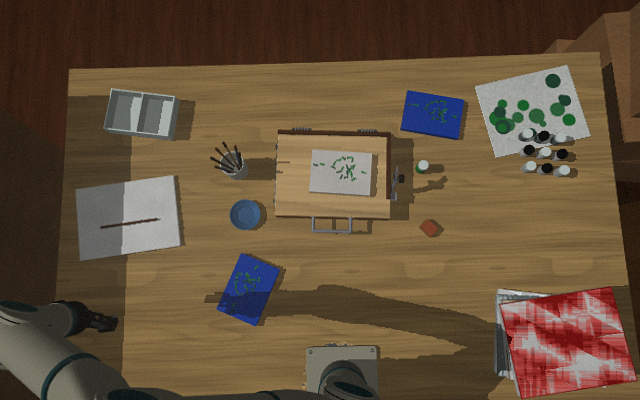

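The desk is at about (320,230) in the scene view and (332,175) in the top view. The panel is near (310,217) and (342,172), and the handle near (320,170) and (332,225). The index knob is at (235,197) and (401,178). I'll enlarge both.

Run:
```python
from h import *
a=cv2.imread('pics/scene0.png')[155:290,225:405]; cv2.imwrite('pics/sc.png',cv2.resize(a,None,fx=4.4,fy=4.4,interpolation=cv2.INTER_CUBIC))
a=cv2.imread('pics/top0.png')[120:240,265:425]; cv2.imwrite('pics/tc.png',cv2.resize(a,None,fx=5,fy=5,interpolation=cv2.INTER_CUBIC))
```

```text
(no output)
```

View pics/sc.png

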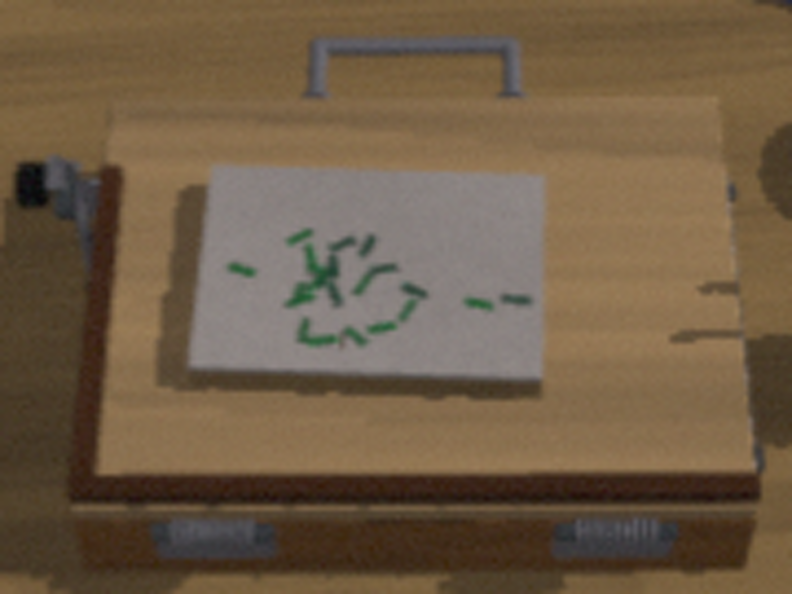

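View pics/tc.png

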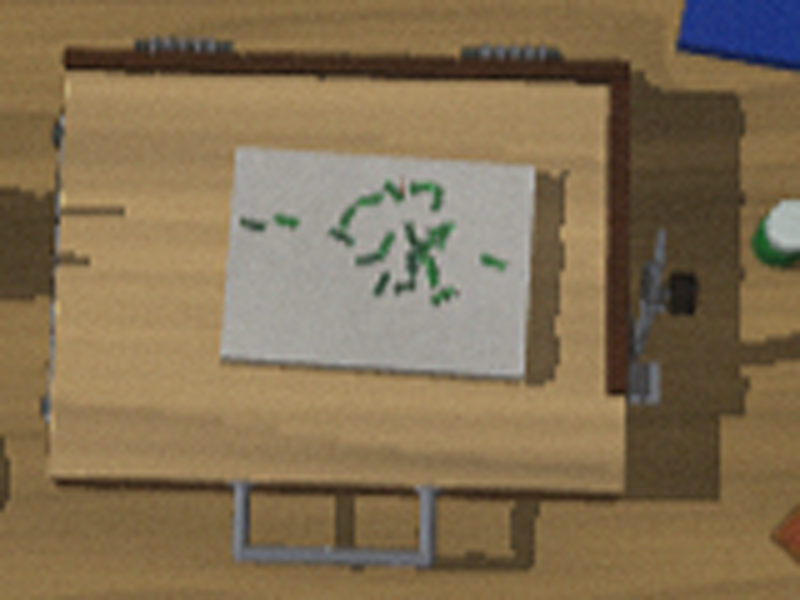

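Crop readings:
- **Scene crop:** panel corners (212,165), (545,175), (540,378), (190,369); knob (30,185).
- **Top crop:** panel corners (237,148), (536,168), (525,374), (221,357); knob (684,293); handle bar from (240,555) to (428,558).

Next I'll fit the desk, panel and knob using both views together.

```bash
cat > fit.py <<'E'
from h import *
from scipy.optimize import least_squares
S,T=ld('scene0'),ld('top0')
sc=lambda p:np.array([225,155])+(np.array(p)+.5)/4.4-.5
tc=lambda p:np.array([265,120])+(np.array(p)+.5)/5-.5
mm=lambda *a:np.array(a)/1000
D=[(S,sc((97,475)),mm(116,-158,79)),(S,sc((718,98)),mm(-130,170,67)),(S,sc((107,105)),mm(-130,-170,67)),
(S,sc((318,46)),mm(-172,-52,61)),(S,sc((513,46)),mm(-172,52,61)),
(T,tc((52,480)),mm(-130,170,67)),(T,tc((626,490)),mm(-130,-170,67)),(T,tc((241,555)),mm(-172,52,61)),(T,tc((427,558)),mm(-172,-52,61)),
(T,tc((65,50)),mm(130,170,79)),(T,tc((630,65)),mm(130,-170,79)),(T,tc((609,88)),mm(116,-158,79))]
h=[(-63.5,-89,20),(-63.5,89,20),(63.5,89,20),(63.5,-89,20)]
P=[(S,sc(c),mm(*p)) for c,p in zip([(212,165),(545,175),(540,378),(190,369)],h)]+[(T,tc(c),mm(*p)) for c,p in zip([(525,374),(221,357),(237,148),(536,168)],h)]
def pose(v,p): return R.from_euler('z',v[3]).apply(p)+v[:3]
def fit(D,v0):
    f=lambda v:np.concatenate([(proj(s,pose(v,p))[0]-uv) for s,uv,p in D])
    r=least_squares(f,v0); return r.x,r.fun.reshape(-1,2)
if __name__=='__main__':
    d,e=fit(D,[.6,0,0,0]); print('desk',d.round(4),'\n',e.round(1).tolist())
    p,e=fit(P,[.6,0,.067,0]); print('panel',p.round(4),'\n',e.round(1).tolist())
    k=least_squares(lambda x:np.r_[proj(S,x)[0]-sc((30,185)),proj(T,x)[0]-tc((684,293))],[.6,-.2,.1])
    inv=lambda x:R.from_euler('z',-d[3]).apply(x-d[:3])
    kd=inv(k.x); print('knob',kd.round(4),k.fun.round(1),'r',np.hypot(kd[0]-.13,kd[2]-.055),'ang',np.arctan2(kd[2]-.055,.13-kd[0]))
    print('panel corners in desk (mm)',(inv(pose(p,mm(63.5,-89,0)))*1e3).round(1),(inv(pose(p,mm(63.5,89,0)))*1e3).round(1),(inv(pose(p,mm(-63.5,-89,0)))*1e3).round(1))
    for q in P: pass
    print('depth panel top S,T',dpt(S,[sc((380,270))])[0].round(3),dpt(T,[tc((300,300))])[0].round(3))
    np.savez('fit.npz',d=d,p=p,k=k.x)
E
python3 fit.py
```

```text
desk [ 0.6054  0.0084 -0.0077 -0.0529] 
 [[-0.2, 0.0], [-0.4, -0.1], [1.1, -0.9], [1.3, 0.7], [-1.9, 0.4], [-0.5, 0.0], [-0.1, 0.8], [1.2, 0.4], [-0.7, 0.6], [-0.0, -0.1], [-0.1, -0.9], [0.1, -1.0]]
panel [ 0.6058 -0.014   0.0633 -0.0952] 
 [[-0.0, 0.2], [-0.2, 0.1], [0.6, 0.1], [-0.3, -0.3], [0.0, 0.7], [0.1, 0.1], [-0.0, -0.2], [0.1, -0.5]]
knob [-0.0218 -0.1956  0.1342] [ 0.2  0.   0.3 -0. ] r 0.17120215082480938 ang 0.4807193848895342
panel corners in desk (mm) [  61.2 -113.9   71.1] [68.7 63.9 71.1] [ -65.7 -108.6   71.1]
depth panel top S,T [ 0.608 -0.01   0.085] [0.584 0.034 0.085]
```

```bash
cat >> h.py <<'E'
def desk():
    z=np.load('fit2.npz'); return z['d'],z['p']
def d2w(p,z=None):  # desk mm -> world m
    d,_=desk(); return R.from_euler('z',d[3]).apply(np.array(p)/1000)+np.r_[d[:2],0]
def q(psi,tilt=0):
    d,_=desk(); return (R.from_euler('z',d[3])*R.from_euler('y',tilt)*R.from_euler('z',psi)*R.from_euler('y',np.pi)).as_quat()
E
python3 - <<'E'
from fit import *
D=[(s,u,p*[1,50/52,1] if abs(p[1])==.052 else p) for s,u,p in D]
def fitz(D,z):
    f=lambda v:np.concatenate([(proj(s,pose(np.r_[v[:2],z,v[2]],p))[0]-uv) for s,uv,p in D])
    r=least_squares(f,[.6,0,0],loss='soft_l1'); return np.r_[r.x[:2],z,r.x[2]],f(r.x).reshape(-1,2)
d,e=fitz(D,0.);print(d.round(4),e.round(1).tolist())
p,e=fitz(P,.067);print(p.round(4),e.round(1).tolist())
for nm,s in(('S',S),('T',T)):
    print(nm,fitz([x for x in D if x[0] is s],0.)[0].round(4),fitz([x for x in P if x[0] is s],.067)[0].round(4))
np.savez('fit2.npz',d=d,p=p)
inv=lambda x:R.from_euler('z',-d[3]).apply(x-d[:3])*1e3
for c in h: print(inv(pose(p,mm(*c))).round(1))
print('pot',inv(onz(T,[(236,172)],.05)),'saucer',inv(onz(T,[(246,214)],.018)),'bottle',inv(onz(T,[(422,166)],.06)))
bar=np.array([-172,0,61.])
for th in(0,.25,.5):
    for tl in (0,th):
        c,s_=np.cos(th),np.sin(th); b=np.array([130-302*c+6*s_,0,55+302*s_+6*c])
        Q=q(np.pi/2,tl); 
        for psi in(np.pi/2,-np.pi/2):
            Q=q(psi,tl); print(th,tl,psi,b.round(0),manip.solve_ik(d2w(b)+.019*R.from_quat(Q).as_matrix()[:,2],Q))
E
```

```text
[ 0.607   0.0084  0.     -0.048 ] [[-0.5, -0.8], [-0.2, -1.8], [0.5, -2.1], [1.6, -0.7], [-2.9, -1.1], [-0.7, -0.5], [0.4, -0.3], [2.0, -0.3], [-1.1, -0.2], [-0.5, -1.1], [0.0, -2.4], [0.2, -2.5]]
[ 0.6069 -0.0139  0.067  -0.0949] [[-0.1, -0.3], [-0.1, -0.5], [0.8, -0.3], [-0.4, -0.8], [0.1, 0.1], [-0.0, -0.5], [-0.1, -0.9], [0.2, -1.1]]
S [ 0.6109  0.0086  0.     -0.0475] [ 0.6081 -0.014   0.067  -0.0955]
T [ 0.6043  0.0084  0.     -0.0533] [ 0.6051 -0.0138  0.067  -0.0945]
[ -66.6 -108.2   87. ]
[-58.3  69.6  87. ]
[68.6 63.6 87. ]
[  60.2 -114.2   87. ]
pot [[  0.52831899 292.81386138  50.        ]] saucer [[-122.8730717   262.31190233   18.        ]] bottle [[  26.50507081 -265.5461094    60.        ]]
0 0 1.5707963267948966 [-172.    0.   61.] [ 0.12129087  0.71048633 -0.32647707  2.23858685  0.77710272  0.30290169
  2.20977109]
0 0 -1.5707963267948966 [-172.    0.   61.] [-0.36936554  0.73804771  0.3977973   2.25171661 -0.95529174  0.32492568
  0.81371949]
0 0 1.5707963267948966 [-172.    0.   61.] [ 0.12129087  0.71048633 -0.32647707  2.23858685  0.77710272  0.30290169
  2.209
[... 511 characters left out ...]
357  0.85257433
  2.61267672]
0.25 0.25 -1.5707963267948966 [-161.    0.  136.] [-0.31457676  0.66942501  0.36343348  1.97742458 -0.32481657  0.81060571
  0.21347063]
0.5 0 1.5707963267948966 [-132.    0.  205.] [ 0.19671889  0.4728995  -0.40261632  2.03329561  0.28473415  0.68843338
  2.7055848 ]
0.5 0 -1.5707963267948966 [-132.    0.  205.] [-0.36855249  0.47672898  0.39515742  2.04875771 -0.28899584  0.66852782
  0.1675227 ]
0.5 0.5 1.5707963267948966 [-132.    0.  205.] [ 0.28827407  0.76557423 -0.59003684  1.63612982  0.255588    1.34396124
  2.70978768]
0.5 0.5 -1.5707963267948966 [-132.    0.  205.] [-0.29747994  0.73809034  0.411192    1.65540418 -0.26277612  1.31770099
  0.1714266 ]
```

```bash
cat >> h.py <<'E'
def st(m=''):
    s=manip.state(); d,_=desk(); p=R.from_euler('z',-d[3]).apply(s['position']-np.r_[d[:2],0])*1e3
    F=R.from_euler('z',-d[3]).apply(s['contact_force']); print(m,'t%.1f'%s['time_s'],'desk',p.round(1),'F',F.round(1),'w%.3f'%s['gripper_width']); return p
def down(x,y,psi,z0=90):
    manip.goto(d2w([x,y,z0]),q(psi)); manip.pause(.2)
    r=manip.line_to(d2w([x,y,45]),velocity=.03,guard=3); p=st('down %s'%r)
    manip.line_to(d2w([x,y,p[2]+4]),velocity=.03); return p[2]+4
E
python3 - <<'E'
from h import *
manip.goto(d2w([-120,40,400]),q(0)); st('via')
z=down(-92,-24,0)
r=manip.line_to(d2w([-5,-24,z]),velocity=.05,guard=6); st('push %s'%r); manip.pause(.3); st()
snap('top','top1'); s=snap('scene','scene1')
a=s['pixels'][150:290,225:405,::-1]; cv2.imwrite('pics/sc1.png',cv2.resize(a,None,fx=4.2,fy=4.2,interpolation=cv2.INTER_CUBIC))
E
```

```text
via t2.4 desk [-120.1   41.   399.7] F [-1.3 -0.6  0. ] w0.085
down True t4.9 desk [-92.2 -24.   53. ] F [-0.6  0.   9.2] w0.086
push True t6.5 desk [-23.3 -23.7  56.3] F [-0.1  0.2  0.1] w0.086
 t6.8 desk [-24.7 -23.7  56. ] F [ 0.9  0.4 -0.4] w0.085
```

View pics/sc1.png

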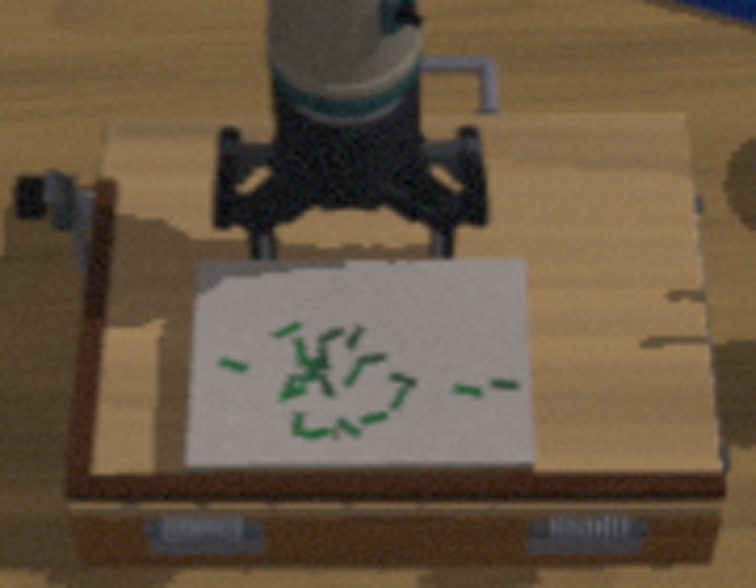

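The panel is square to the ledge: its far edge runs (187,467) to (535,465) along the ledge line, about 45 mm from the rail. Next is the side push.

Run:
```python
from h import *
p=st(); manip.line_to(d2w([-45,-24,p[2]]),velocity=.1); manip.line_to(d2w([-45,-24,140]),velocity=.2)
manip.goto(d2w([35,88,140]),q(-np.pi/2))
z=down(42,88,-np.pi/2)
r=manip.line_to(d2w([42,15,z]),velocity=.04,guard=7); st('push y %s'%r); manip.pause(.2); p=st()
manip.line_to(d2w([42,50,z]),velocity=.1); manip.line_to(d2w([42,50,130]),velocity=.2)
manip.goto(d2w([-45,-69,130]),q(0))
z=down(-45,-69,0)
r=manip.line_to(d2w([-5,-69,z]),velocity=.03,guard=8); st('push x %s'%r); manip.pause(.2); p=st()
snap('top','top2'); s=snap('scene','scene2')
a=s['pixels'][150:290,225:405,::-1]; cv2.imwrite('pics/sc2.png',cv2.resize(a,None,fx=4.2,fy=4.2,interpolation=cv2.INTER_CUBIC))
```

```text
t6.9 desk [-24.8 -23.7  56. ] F [-0.7 -0.5 -0.3] w0.086
down True t10.7 desk [41.9 88.  53.9] F [-1.9  0.4  5.6] w0.085
push y True t12.3 desk [41.6 30.7 57.4] F [0.7 0.6 1.5] w0.085
 t12.5 desk [40.8 31.2 56.7] F [-0.3 -0.1 -0.6] w0.086
down True t16.2 desk [-45.2 -69.   53.3] F [-2.1  0.4  6.7] w0.085
push x True t17.4 desk [-23.5 -68.9  56.6] F [-0.6  0.3 -1.2] w0.085
 t17.6 desk [-24.1 -68.7  56.4] F [-0.3  0.3 -0.7] w0.086
```

View pics/sc2.png

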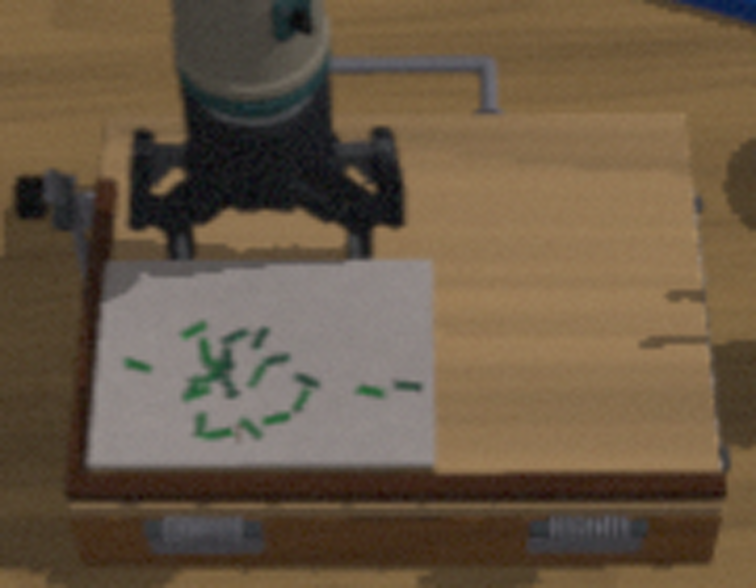

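Run:
```python
from h import *
p=st(); manip.line_to(d2w([-40,-69,p[2]]),velocity=.15); manip.line_to(d2w([-40,-69,130]),velocity=.25)
manip.goto(d2w([42,46,130]),q(-np.pi/2))
manip.goto(d2w([42,46,75]),q(-np.pi/2)); manip.line_to(d2w([42,46,57]),velocity=.08); manip.pause(.2)
r=manip.line_to(d2w([42,15,57]),velocity=.03,guard=10); st('push y %s'%r); manip.pause(.2); p=st()
manip.line_to(d2w([42,50,57]),velocity=.15); manip.line_to(d2w([42,50,140]),velocity=.25)
snap('top','top3')
manip.goto(d2w([-173.5,-2,120]),q(-np.pi/2)); manip.gripper_to(.032,40); st('above')
snap('scene','scene3')
r=manip.line_to(d2w([-173.5,-2,41]),velocity=.08,guard=6); st('at bar %s'%r)
if not r:
    manip.gripper_to(0,50); manip.pause(.2); st('grip')
s=snap('scene','scene4'); a=s['pixels'][140:290,225:405,::-1]; cv2.imwrite('pics/sc4.png',cv2.resize(a,None,fx=4,fy=4,interpolation=cv2.INTER_CUBIC))
```

```text
t17.6 desk [-24.2 -68.7  56.4] F [-0.4 -0.3 -0.3] w0.085
push y True t21.2 desk [41.6 30.8 56.6] F [0.6 0.7 0.8] w0.085
 t21.4 desk [41.1 31.  55.9] F [ 0.2 -0.5  0.1] w0.086
above t23.6 desk [-173.4   -2.   120. ] F [-0.5 -0.5  0. ] w0.032
at bar False t24.8 desk [-173.3   -2.1   41.2] F [0.5 0.3 0.7] w0.032
grip t25.4 desk [-172.2   -1.9   41.3] F [5.3 1.5 2.5] w0.008
```

View pics/sc4.png

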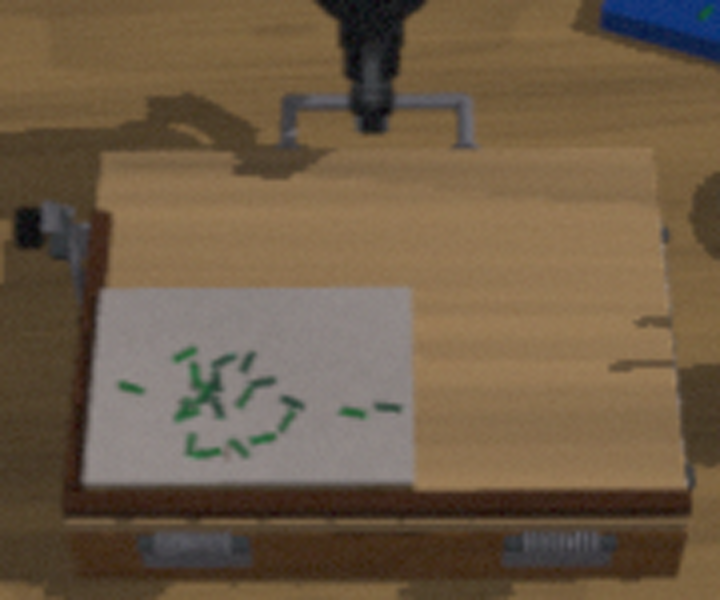

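The bar is gripped at (370,100) and the panel is flush in its corner, with its right side at (85–100,290–485) against the rail. Now I'll lift along the arc to 0.34 rad and look again.

```bash
cat >> h.py <<'E'
def bp(th):
    c,s=np.cos(th),np.sin(th); n=np.array([s,0,c]); b=np.array([130-302*c+6*s,-2,55+302*s+6*c])
    return d2w(b-19.7*n), q(-np.pi/2,th)
def lift(a,b,v=.06):
    n=max(1,int(np.ceil(abs(b-a)/.06)))
    for th in np.linspace(a,b,n+1)[1:]:
        P,Q=bp(th); manip.line_to(P,Q,velocity=v)
def ang():
    s=manip.state(); d,_=desk(); Z=R.from_quat(s['ee_rot']).as_matrix()[:,2]
    b=R.from_euler('z',-d[3]).apply(s['position']-.0197*Z-np.r_[d[:2],0])*1e3
    return np.arctan2(b[2]-55,130-b[0])-np.arctan2(6,302), b, np.hypot(b[2]-55,130-b[0])
E
python3 - <<'E'
from h import *
print(ang())
lift(0,.34); manip.pause(.3); st(); print(ang())
snap('top','top5'); s=snap('scene','scene5')
a=s['pixels'][120:290,210:400,::-1]; b=ld('top5')['pixels'][140:225,370:420,::-1]
a=cv2.resize(a,None,fx=2.9,fy=2.9,interpolation=cv2.INTER_CUBIC);b=cv2.resize(b,(a.shape[0]*50//85,a.shape[0]),interpolation=cv2.INTER_CUBIC)
c=s['pixels'][165:245,220:260,::-1];
cv2.imwrite('pics/m5.png',np.hstack([cv2.resize(c,(245,493),interpolation=cv2.INTER_CUBIC),b,a[:,:260]]))
E
```

```text
(np.float64(1.0093304646865975e-06), array([-172.20986745,   -1.94170117,   61.0044747 ]), np.float64(302.2695116959845))
 t28.3 desk [-159.5   -2.1  142.7] F [ 1.5 -1.2 -8.2] w0.008
(np.float64(0.339281285079241), array([-152.97440774,   -2.07850449,  161.23663573]), np.float64(302.25938894978964))
```

View pics/m5.png

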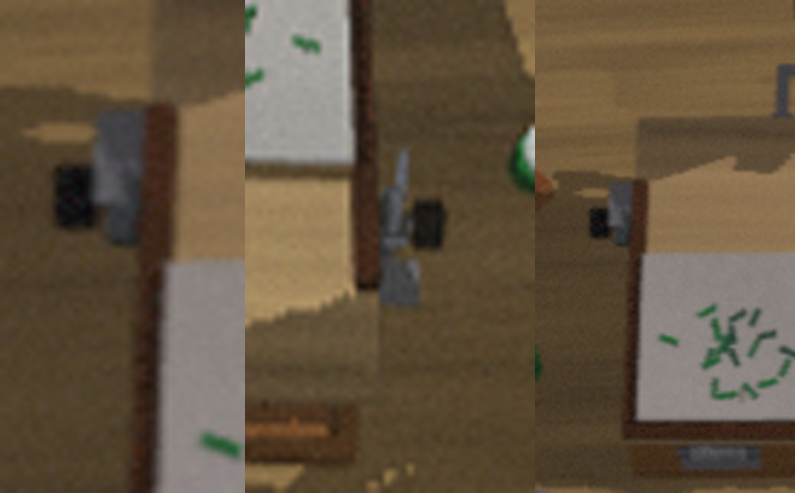

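```bash
cat > idx.py <<'E'
from fit import *
d,_=desk()
D=[(s,u,p*[1,55/52,1] if abs(p[1])==.052 else p) for s,u,p in D]
sh={}
for n,s in(('S',S),('T',T)):
    e=np.array([u-proj(s,d2w(p*1e3))[0] for ss,u,p in D if ss is s]); sh[n]=np.median(e,0); print(n,'shift',sh[n].round(2),e.round(1).tolist())
def at(r,phi,y,h=0): c,s_=np.cos(phi),np.sin(phi); return d2w([130-r*c+h*s_,y,55+r*s_+h*c])
def kn(v,w=1): return np.r_[proj(S,at(170,*v))[0]+w*sh['S']-[231.7,196.8],proj(T,at(170,*v))[0]+w*sh['T']-[401.25,178.3]]
if __name__=='__main__':
    for w in(0,1):
        r=least_squares(lambda v:kn(v,w),[.4,-190]); print(w,'phi,y',r.x,r.fun.round(2))
    # pointer edges, shut (top0) : back-project z=.061+shift
    f=lambda c:(R.from_euler('z',-d[3]).apply(onz(T,[tc(c)-sh['T']],.0625)[0]-np.r_[d[:2],0])*1e3).round(1)
    print('pointer corners shut',f((630,362)),f((660,362)),f((660,403)),f((630,403)))
    for th in(.34,.40,.44,.48): print(th,'tip T',(proj(T,at(182,th,-184,6))[0]+sh['T']).round(1),'S',(proj(S,at(182,th,-184,6))[0]+sh['S']).round(1))
E
python3 idx.py
```

```text
S shift [0.34 1.13] [[0.5, 0.8], [0.2, 1.8], [-0.5, 2.1], [0.3, 0.7], [0.9, 1.1]]
T shift [-0.17  0.51] [[0.7, 0.5], [-0.4, 0.3], [-0.3, 0.3], [-0.6, 0.2], [0.5, 1.1], [-0.0, 2.4], [-0.2, 2.5]]
0 phi,y [   0.42933436 -195.11481527] [ 0.21 -0.06  0.26  0.01]
1 phi,y [   0.45273156 -195.16079852] [ 0.24  0.73  0.29 -0.31]
pointer corners shut [ -52.7 -172.3   62.5] [ -52.4 -190.    62.5] [ -76.9 -189.9   62.5] [ -77.2 -172.2   62.5]
0.34 tip T [397.2 184.2] S [238.  193.7]
0.4 tip T [397.7 182.1] S [237.3 192.5]
0.44 tip T [398.  180.6] S [236.7 191.9]
0.48 tip T [398.3 179. ] S [236.2 191.4]
```

Run:
```python
from h import *
from idx import S,T,sh,d,at
lift(.34,.42,.04); manip.pause(.3); print(ang()); 
for n in('scene','top'):
    fr=[manip.snapshot(n) for _ in range(12)]; z=np.array([f['depth'] for f in fr])
    m=dict(fr[0]); m['sd']=z.std(0); m['depth']=np.where((z>0).sum(0)>6,np.nanmedian(np.where(z>0,z,np.nan),0),0); m['pixels']=np.mean([f['pixels'] for f in fr],0); np.savez(n+'M.npz',**m)
st()
A,B=ld('sceneM'),ld('topM')
print('sd',np.median(A['sd']),np.median(B['sd']))
def cloud(s,c0,c1,r0,r1,k):
    g=[(u,v) for v in range(r0,r1) for u in range(c0,c1)]; o,dr=ray(s,g); zz=np.array([s['depth'][v,u] for u,v in g])
    P=R.from_euler('z',-d[3]).apply(o+dr*zz[:,None]-np.r_[d[:2],0])*1e3
    print(k); 
    for (u,v),p in zip(g,P):
        if p[2]>45: print(u,v,p.round(1),'i%d'%s['pixels'][v,u].mean(),end=' | ')
    print()
cloud(B,395,405,171,192,'top')
a=cv2.resize(A['pixels'][180:215,222:252,::-1],(390,455),interpolation=cv2.INTER_CUBIC);b=cv2.resize(B['pixels'][165:200,385:415,::-1],(390,455),interpolation=cv2.INTER_CUBIC)
cv2.imwrite('pics/m6.png',np.clip(np.hstack([a,b])*1.5,0,255))
```

```text
S shift [0.34 1.13] [[0.5, 0.8], [0.2, 1.8], [-0.5, 2.1], [0.3, 0.7], [0.9, 1.1]]
T shift [-0.17  0.51] [[0.7, 0.5], [-0.4, 0.3], [-0.3, 0.3], [-0.6, 0.2], [0.5, 1.1], [-0.0, 2.4], [-0.2, 2.5]]
(np.float64(0.41947266313518045), array([-143.55296445,   -2.12108899,  183.56211566]), np.float64(302.2572446454435))
 t30.8 desk [-151.5   -2.1  165.7] F [-3.4 -4.  -6.5] w0.008
sd 0.0024012788 0.003259661
top
396 171 [ -11.2 -174.8  162.2] i101 | 397 171 [ -12.3 -176.8  167.9] i90 | 395 172 [  -7.1 -176.4  128.1] i64 | 396 172 [ -14.3 -174.6  163.5] i80 | 397 172 [ -14.4 -177.3  164.1] i85 | 395 173 [ -12.7 -174.7  141.3] i75 | 396 173 [ -16.8 -174.8  162. ] i85 | 397 173 [ -16.6 -177.7  161.1] i73 | 395 174 [ -16.1 -174.3  144.3] i81 | 396 174 [ -18.4 -175.6  155.9] i93 | 399 174 [ -13.7 -187.   133.1] i48 | 400 174 [ -14.  -189.6  134.9] i45 | 401 174 [ -13.6 -192.7  133. ] i47 | 402 174 [ -13.8 -195.3  134.4] i46 | 403 174 [ -13.4 -198.4  132.5] i45 | 395 175 [ -18.8 -174.5  143.1] i77 | 396 175 [ -20.7 -176.   152.9] i91 | 399 175 [ -17.6 -186.4  138.1] i30 | 400 175 [ -17.5 -189.2  137
[... 3018 characters left out ...]
49.8 -180.1  141.8] i66 | 398 186 [ -49.5 -183.1  140.5] i68 | 399 186 [ -49.5 -185.8  140.8] i66 | 400 186 [ -49.5 -188.6  141.1] i67 | 395 187 [ -52.8 -174.5  141.9] i67 | 396 187 [ -52.4 -177.5  140.4] i66 | 397 187 [ -52.5 -180.2  140.8] i66 | 398 187 [ -52.5 -183.   141.4] i67 | 399 187 [ -52.4 -185.8  140.9] i67 | 400 187 [ -52.9 -188.2  144. ] i67 | 395 188 [ -56.1 -174.1  144.9] i66 | 396 188 [ -56.  -177.   144.2] i65 | 397 188 [ -55.5 -180.1  141.9] i66 | 398 188 [ -55.4 -182.9  141.7] i66 | 399 188 [ -55.6 -185.5  143.3] i65 | 400 188 [ -55.6 -188.3  143.2] i68 | [ WARN:0@18.136] global loadsave.cpp:1063 imwrite_ Unsupported depth image for selected encoder is fallbacked to CV_8U.
```

View pics/m6.png

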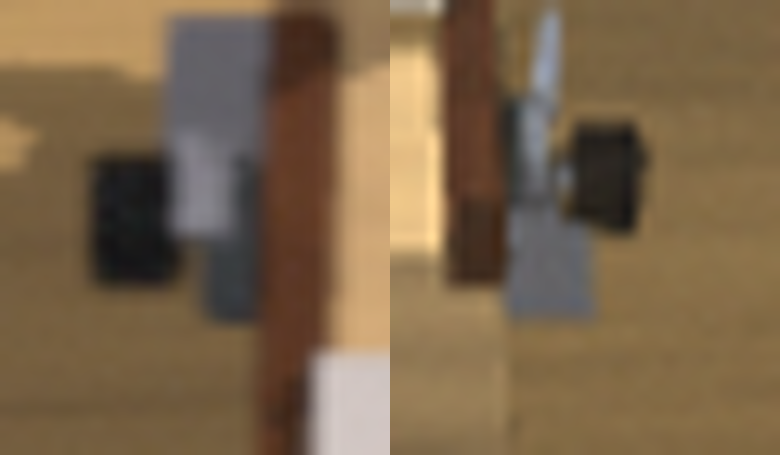

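The mean crops show the pointer plate level with the index clamp. In the top crop the knob centre is at (605,178) and the pointer's near edge at row 320. I'll refine this with the averaged depth, measured relative to the pointer plate, whose pose is known.

```bash
cat > kf.py <<'E'
from h import *
from idx import at,proj
from scipy.optimize import least_squares
d,_=desk(); th=ang()[0]; c,s_=np.cos(th),np.sin(th)
for nm,(c0,c1,r0,r1) in (('sceneM',(226,254,178,206)),('topM',(390,406,168,192))):
    s=ld(nm); g=[(u,v) for v in range(r0,r1) for u in range(c0,c1)]; o,dr=ray(s,g); zz=np.array([s['depth'][v,u] for u,v in g])
    W=o+dr*zz[:,None]; P=R.from_euler('z',-d[3]).apply(W-np.r_[d[:2],0])*1e3; I=np.array([s['pixels'][v,u].mean() for u,v in g])
    dd=R.from_euler('z',-d[3]).apply(dr); dd/=np.linalg.norm(dd,axis=1)[:,None]
    L=np.c_[(130-P[:,0])*c+(P[:,2]-55)*s_, P[:,1], -(130-P[:,0])*s_*1+(P[:,2]-55)*c]  # along board, y, normal
    pt=(L[:,0]>185)&(L[:,0]<204)&(P[:,1]<-173)&(P[:,1]>-192)&(abs(L[:,2]-7.5)<8)
    nd=dd[pt]@np.array([s_,0,c]); b=np.median((7.5-L[pt,2])/nd)   # range bias along ray
    Pk=P+b*dd
    k=(I<40)&(P[:,1]<-187)&(P[:,1]>-206)&(P[:,2]>115)
    pk=Pk[k][:,[0,2]]; dk=dd[k][:,[0,2]]
    f=lambda v:np.hypot(pk[:,0]-v[0],pk[:,1]-v[1])-12
    r=least_squares(f,[-24,128],loss='soft_l1',f_scale=1)
    f2=lambda v:np.hypot(pk[:,0]-130+170*np.cos(v[0]),pk[:,1]-55-170*np.sin(v[0]))-12
    r2=least_squares(f2,[.45],loss='soft_l1',f_scale=1)
    x=r.x; print(nm,'npt',pt.sum(),'bias %.1f'%b,'nk',k.sum(),'ctr',x.round(1),'r %.1f phi %.4f'%(np.hypot(130-x[0],x[1]-55),np.arctan2(x[1]-55,130-x[0])),'phi|170 %.4f'%r2.x[0],'rms %.2f'%np.sqrt(np.mean(f2(r2.x)**2)))
    print('  pointer polar now %.4f'%(th+6/182), 'theta*=', (r2.x[0]-6/182-0).round(4),(r2.x[0]-6/170).round(4))
    # clamp points: dark, near y -176..-186, r<184
    q=(L[:,0]>150)&(L[:,0]<184)&(P[:,1]<-170)&(P[:,1]>-186)&(I<75)&(P[:,2]>100)
    for l,i in list(zip((np.c_[Pk,(130-Pk[:,0])*c+(Pk[:,2]-55)*s_,-(130-Pk[:,0])*s_+(Pk[:,2]-55)*c])[q],I[q]))[:45]: print(l[[1,3,4]].round(0).astype(int).tolist(),int(i),end=' ')
    print()
T=ld('topM')
pr=lambda r,ph,y,h=0:proj(T,at(r,ph,y,h))[0]
print('T rows: pointer near edge model',pr(206,th,-184,7.5),'obs 189.1; knob centre obs 178.2, model:',[(p,pr(170,p,-195)[1].round(2)) for p in(.42,.44,.46)])
E
python3 kf.py
```

```text
S shift [0.34 1.13] [[0.5, 0.8], [0.2, 1.8], [-0.5, 2.1], [0.3, 0.7], [0.9, 1.1]]
T shift [-0.17  0.51] [[0.7, 0.5], [-0.4, 0.3], [-0.3, 0.3], [-0.6, 0.2], [0.5, 1.1], [-0.0, 2.4], [-0.2, 2.5]]
sceneM npt 56 bias -2.1 nk 59 ctr [-22.4 129.5] r 169.6 phi 0.4546 phi|170 0.4548 rms 0.68
  pointer polar now 0.4528 theta*= 0.4218 0.4195
[-175, 175, 45] 70 [-175, 176, 31] 72 [-174, 179, 19] 63 [-174, 182, 6] 57 [-175, 174, 31] 69 [-174, 177, 19] 48 [-173, 178, 13] 47 [-175, 172, 31] 73 [-175, 175, 18] 50 [-173, 176, 13] 39 [-174, 169, 32] 71 [-175, 173, 17] 45 [-173, 174, 12] 36 [-175, 167, 31] 70 [-175, 170, 17] 44 [-173, 171, 13] 36 [-175, 166, 29] 71 [-175, 168, 15] 47 [-173, 169, 14] 37 [-175, 163, 30] 65 [-175, 166, 16] 47 [-173, 167, 14] 38 [-179, 164, 14] 53 [-176, 163, 19] 51 [-174, 164, 16] 43 [-173, 164, 13] 37 [-180, 162, 12] 42 [-177, 162, 12] 42 [-175, 162, 13] 39 [-173, 162, 14] 36 [-179, 160, 13] 41 [-177, 160, 13] 39 [-175, 160, 12] 40 [-172, 160, 14] 35 [-179, 158, 12] 40 [-177, 157, 14] 39 [-175, 158, 13] 39 [-173, 158, 12] 34 [-179, 155, 13] 39 [-177, 156, 12] 39 [-175, 
[... 271 characters left out ...]
 160, 13] 36 [-177, 179, 39] 73 [-173, 163, 13] 36 [-173, 166, 12] 35 [-173, 171, 13] 37 [-174, 176, 20] 73 [-172, 173, 12] 37 [-174, 177, 18] 62 [-181, 171, 9] 51 [-184, 171, 10] 47 [-172, 176, 12] 37 [-174, 180, 16] 55 [-177, 181, 19] 72 [-181, 174, 8] 56 [-184, 173, 7] 69 [-172, 180, 12] 40 [-175, 181, 13] 55 [-178, 180, 12] 65 [-181, 180, 12] 55 [-186, 170, -2] 61 [-172, 181, 9] 40 [-175, 183, 11] 51 [-178, 180, 7] 52 [-181, 180, 7] 54 [-173, 182, 5] 59 [-175, 183, 7] 62 [-178, 183, 6] 61 [-181, 182, 6] 64 
T rows: pointer near edge model [398.5938635 187.6329626] obs 189.1; knob centre obs 178.2, model: [(0.42, np.float64(178.63)), (0.44, np.float64(177.93)), (0.46, np.float64(177.22))]
```

The clamp's upper face lies 13 mm off the board plane all along its length (6 + 7 mm half-height), and the knob fit gives 0.418–0.4195. So the board at 0.4195 is at the mark. One last look at the panel and surroundings.

Run:
```python
from h import *
manip.pause(.3); s=manip.state(); print(ang()[0],abs(s['joint_velocities']).max()); st()
a=snap('scene','sceneZ')['pixels'][110:290,185:485,::-1]; cv2.imwrite('pics/z.png',cv2.resize(a,None,fx=2.65,fy=2.65,interpolation=cv2.INTER_CUBIC))
```

```text
0.4198799143187462 0.001419718333446535
 t31.1 desk [-151.5   -2.1  165.7] F [-2.5 -4.1 -6.5] w0.008
```

View pics/z.png

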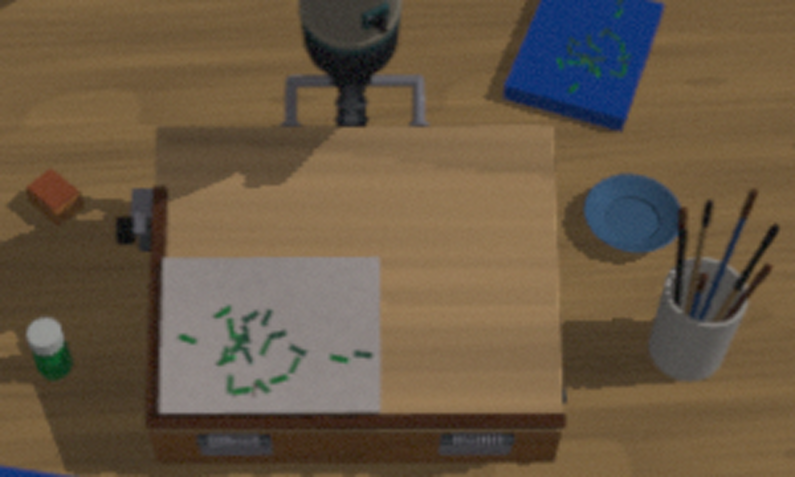

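The panel is flush in its corner at (160,412), the pointer is at the index near (143,205), and the pot, saucer, bottle and stamp are all still standing. The arm is steady, so I'm handing in.

```bash
python3 -c "
from h import *
print(manip.job_done())"
```

```text
the job is handed in; nothing more can be done
None
```

The panel is flush in its corner by the pictures, the board is held still at about 0.42 rad (24°) with its pointer at the index as measured, the pot, saucer, bottle and stamp are still standing, and the job is handed in with the gripper still holding the handle.

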